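# Two bulbs of garlic for the recipe

## Task

The recipe takes two bulbs of garlic. Set exactly two of the three garlic bulbs, any two, down on the wooden chopping board without dropping them, and leave the third where it stands on the worktop. Nothing else goes on the board.

Things in the scene. Friction and masses are not known exactly. Their poses are not given: they have to be found in the camera images.
- board: brown wooden chopping board lying flat on the worktop ahead and to the left, fixed; 210 mm (its x) by 300 mm (its y), 22 mm thick. Origin at the centre of its underside; its top is 22 mm above the origin. To its right, behind the bulbs, stands a microwave oven 260 mm tall (front face at x = 0.60, handle to 0.55, from y = -0.2 rightwards): swing clear of it
- garlic_a: garlic bulb, one of three alike: whitish pink, round from above, about 53 mm across at its widest (about 22 mm above its underside), narrowing to a neck, 52 mm tall over all; 20 to 40 g. Stands upright on the dark worktop (z = 0), right of the board. Origin at the centre of its underside, z up through the neck. A lemon stands in the same row and a bigger red onion behind; neither is wanted
- garlic_b: garlic bulb, one of three alike: whitish pink, round from above, about 53 mm across at its widest (about 22 mm above its underside), narrowing to a neck, 52 mm tall over all; 20 to 40 g. Stands upright on the dark worktop (z = 0), right of the board. Origin at the centre of its underside, z up through the neck. A lemon stands in the same row and a bigger red onion behind; neither is wanted
- garlic_c: garlic bulb, one of three alike: whitish pink, round from above, about 53 mm across at its widest (about 22 mm above its underside), narrowing to a neck, 52 mm tall over all; 20 to 40 g. Stands upright on the dark worktop (z = 0), right of the board. Origin at the centre of its underside, z up through the neck. A lemon stands in the same row and a bigger red onion behind; neither is wanted

How it is judged:
By the outcome, as a careful person would: the job done as asked, in the order asked, and still so for the second after the job is handed in, with the robot touching nothing.
It also fails if it takes over 58 s, if anything falls off the work surface, if the arm or the gripper's body presses on something with over 40 N, if the wrist force passes 120 N, or if a joint passes its speed limit or range.

## Robot

A 6-joint arm with a two-finger parallel gripper is mounted at the origin on a cart in front of the work surface, level with it; the furniture and walls round the work are solid. World frame = base frame: x ahead of the robot, y to its left, z up, the work surface at z = 0. Lengths are in m, angles in rad, forces in N, time in s.
With the tool pointing down it reaches from about 0.4 to 0.925 m from the base axis. Payload 12.5 kg.
Tool frame: the origin (TCP) lies midway between the tips of the shut fingers; the grasp point (between the pads) lies 19 mm behind it (ctrl.pinch_z is the distance from the TCP to the grasp point, in m); z points along the fingers, y is the line along which they close (so a half turn about z gives the same grasp; the last joint's range is limited). The gripper opens to 95 mm and grips with 3 to 60 N. Pads are 20 mm wide; open, the fingers measure 119 mm over their backs; the gripper's body (75 mm by 180 mm) begins 59 mm behind the grasp point.
Start: joints at [1.065, 0.491, 1.559, -0, 1.092, -0.106], TCP at [0.243, 0.576, 0.215] pointing down, gripper open.
Joint ranges: [-3.1, 3.1], [-0.84, 2.19], [0.05, 2.79], [-1.13, 4.28], [0.06, 2.93], [-2.69, 2.69]. Speed limits (rad/s): [2.22, 2.22, 2.79, 3.14, 3.14, 3.14].

## Interface

Orientations are given as a unit quaternion [x, y, z, w].
In Python, from plant import ctrl gives the robot as it stands.
- The arm moves only by the tool carry_out, never from a script. Its argument "motion" is a list that holds one entry, the list of rows, each a list of 7 numbers: the shift along the world's x, y, z in m, then the turn, a rotation vector about the world's x, y, z in rad, then the finger opening in m, from 0 to 0.0951. In form: [[[tx, ty, tz, rx, ry, rz, fingers], ...]]. A call has 1 to 20 rows; each row shifts and turns the commanded pose from where the row before left it; what a row does not reach is not made up. A row lasts 1/8 s, in which the tool goes at most 62.5 mm and 10.7 degrees, less where a joint would pass 70% of its speed; a pose out of reach is approached as far as the arm can. A call with a gripper value outside its range is refused whole. The fingers move at their own pace and stop on an object; the grip force is fixed at half the most. Time passes only in rows, so rows that do not move let the fingers close. It gives the time, the measured TCP pose, the force, the opening and the grip force at its end, in the units of the state.
- ctrl.read_state(): the state, without advancing time (a new reading comes with each control period).
- ctrl.camera(name): name is "scene" or "top" or "wrist"; returns (picture, depth): 420x560x3 uint8, blue, green, red; 420x560 float32, m along the optical axis (not along the pixel's ray), 0 where there is no reading.
- ctrl.get_calibration(name): a dict with "fx", "fy", "cx", "cy" (pixels), "origin" and "orientation" of the camera in the world; the wrist camera has in their place "mount" (4x4, takes a point from camera to tool coordinates, whose origin is the TCP and whose axes are the flange's). Camera axes: x right, y down, z forward; pixel columns grow to the right and rows downward; lengths in m; the calibration is good to about 2 mm. A picture is of the moment at which its call begins: read the wrist's pose just before it. get_calibration takes no time and is no camera call.
- ctrl.finish_job(): hands the job in; it is judged then, once.
The state is a dict: "t": time; "joint_positions": joint angles; "qvel": joint speeds; "tau": joint torques, N m; "ee_pos": TCP position; "ee_rot": TCP orientation; "contact_force": force on the tool from outside, world axes, zero at the start; "moment": the same for the moment, N m; "finger_gap": opening from 0.0 (shut) to 1.0 (fully open); "grasp_force": force on a finger pad.
Only numpy, scipy, OpenCV 4.12 (cv2) and the standard library are available. Lean on these libraries where they do the work, as an engineer would, in place of code of your own. Each camera call takes 0.05 s, during which the arm holds its last target. There are 200 camera calls.

## Working session

There is one attempt and no reset: what is moved stays moved. The work goes in short steps, Python scripts to look and compute and a tool call to move; the robot and the scene stay as the last step left them, time stands still between calls to the robot, and variables do not carry over. Pictures are saved under pics/ and viewed, at most 10 in all, crops included, and the job is handed in when it is done.

Besides the shell and the picture viewer there is one more tool, called after "Request:" as name(argument=value, ...), one argument or row to a line, values as JSON. carry_out: Moves the arm, as the interface text tells. Its arguments: {"type":"object","properties":{"motion":{"type":"array"}},"required":["motion"]}

```bash
mkdir -p pics; python3 - <<'E'
from plant import ctrl
import cv2,numpy as np
s=ctrl.read_state();print({k:np.round(v,3).tolist() for k,v in s.items()})
for n in("top","scene"):
    p,d=ctrl.camera(n);cv2.imwrite(f"pics/{n}0.png",p);np.save(n+"_d.npy",d)
    print(n,ctrl.get_calibration(n))
E
```

```text
{'t': 0.0, 'joint_positions': [1.065, 0.492, 1.559, -0.0, 1.092, -0.106], 'qvel': [-0.001, -0.0, -0.0, -0.0, -0.001, -0.002], 'tau': [0.001, -61.264, -25.818, 0.069, 0.048, -0.0], 'ee_pos': [0.243, 0.576, 0.214], 'ee_rot': [0.199, 0.98, -0.001, -0.0], 'contact_force': [-0.183, 0.188, 0.145], 'moment': [0.004, -0.016, 0.005], 'grasp_force': 0.0, 'finger_gap': 1.0}
top {'fx': 515.7910318667924, 'fy': 515.7910318667924, 'cx': 274.12993653644463, 'cy': 213.43980726428964, 'origin': array([ 0.40528246, -0.08386013,  1.22759687]), 'orientation': array([ 0.70697573, -0.70543563,  0.03510835, -0.03623936])}
scene {'fx': 456.969428350153, 'fy': 456.969428350153, 'cx': 276.9102867344412, 'cy': 215.57402773942778, 'origin': array([-0.292825  , -0.50168796,  0.83872906]), 'orientation': array([ 0.77572143, -0.4751936 ,  0.21936112, -0.35260177])}
```

View pics/top0.png

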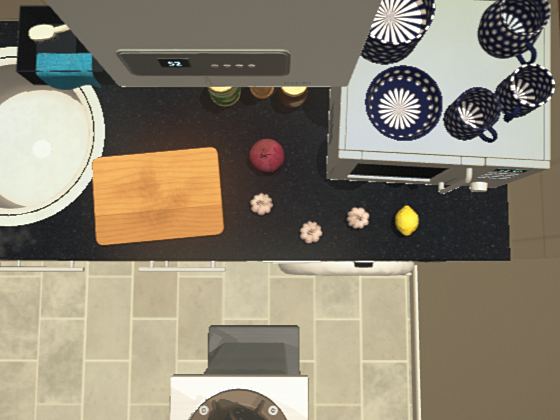

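View pics/scene0.png

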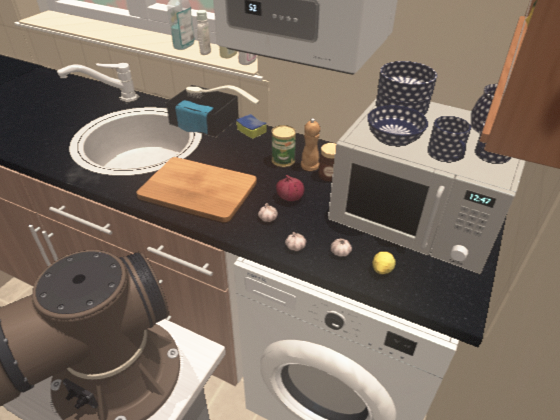

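The top view shows bulbs at about (261,204), (311,232) and (358,218), with the lemon at (405,221), the onion at (266,155) and the board spanning about (93–223, 148–245). The scene view shows the same row, and an extractor hood overhead.

```bash
cat >h.py <<'E'
import cv2,numpy as np
from scipy.spatial.transform import Rotation as R
from plant import ctrl
def ray(c,u,v,z):
    d=R.from_quat(c["orientation"]).apply([(u-c["cx"])/c["fx"],(v-c["cy"])/c["fy"],1])
    o=np.array(c["origin"]);return o+d*(z-o[2])/d[2]
def blobs(m,lo,hi):
    n,l,s,c=cv2.connectedComponentsWithStats(m.astype(np.uint8))
    return [(c[i],s[i,4],l==i) for i in range(1,n) if lo<s[i,4]<hi]
E
python3 - <<'E'
from h import *
for n,roi in(("top",(185,250,235,380)),("scene",(200,262,250,360))):
    c=ctrl.get_calibration(n);p=cv2.imread(f"pics/{n}0.png")
    m=np.zeros(p.shape[:2],bool);a,b,e,f=roi;m[a:b,e:f]=p[a:b,e:f].min(2)>75
    for ce,ar,mm in blobs(m,100,900):
        (u,v),r=cv2.minEnclosingCircle(np.argwhere(mm)[:,::-1].astype(np.float32))
        print(n,ce.round(1),ar,round(u,1),round(v,1),round(r,1),ray(c,*ce,.022).round(4),ray(c,u,v,.022).round(4))
c=ctrl.get_calibration("top");p=cv2.imread("pics/top0.png");h=cv2.cvtColor(p,cv2.COLOR_BGR2HSV)
m=(h[...,0]<22)&(h[...,0]>6)&(h[...,1]>100)&(h[...,2]>120)
ce,ar,mm=max(blobs(m,4000,40000),key=lambda x:x[1])
q=cv2.boxPoints(cv2.minAreaRect(np.argwhere(mm)[:,::-1].astype(np.float32)))
print(ar,[ray(c,*x,.022)[:2].round(3).tolist() for x in q])
print("lemon,onion",ray(c,405,221,.03)[:2],ray(c,266,155,.035)[:2])
d=np.load("top_d.npy");print("hood depth",d[60,200],d[75,330],d[20,200]); 
for u,v in((200,80),(330,80)): print(ray(c,u,v,1.2276-d[v,u]))
print(ctrl.pinch_z)
E
```

```text
top [261.2 203.6] 359 260.9 203.6 11.3 [ 0.5506 -0.0512  0.022 ] [ 0.5507 -0.0507  0.022 ]
top [357.8 217.4] 358 358.0 217.5 11.4 [ 0.5185 -0.2783  0.022 ] [ 0.5182 -0.2786  0.022 ]
top [310.4 231.8] 363 310.1 231.7 11.4 [ 0.4844 -0.1668  0.022 ] [ 0.4847 -0.1661  0.022 ]
scene [342.4 214.1] 588 344.5 215.0 20.9 [ 0.6368 -0.2365  0.022 ] [ 0.636  -0.2429  0.022 ]
scene [267.5 212.6] 255 267.4 212.4 9.7 [ 0.5486 -0.0509  0.022 ] [ 0.549  -0.0504  0.022 ]
scene [295.3 241.2] 294 295.5 241.5 10.6 [ 0.4812 -0.1668  0.022 ] [ 0.4806 -0.1677  0.022 ]
scene [340.9 246.8] 298 341.0 247.0 10.4 [ 0.5156 -0.2782  0.022 ] [ 0.5152 -0.2787  0.022 ]
11207 [[0.66, 0.36], [0.689, 0.055], [0.48, 0.034], [0.452, 0.333]]
lemon,onion [ 0.50952361 -0.38669399] [ 0.66413297 -0.06238822]
hood depth 0.7405463 0.8055989 0.6256933
[0.71175685 0.0411572  0.39800817]
[ 0.71104563 -0.17435006  0.40092653]
0.0188
```

Request:
carry_out(
  motion=[
    [[0.0191,-0.0392,-0.005,0,0,0.0253,0.095],[0.0191,-0.0392,-0.005,0,0,0.0253,0.095],[0.0191,-0.0392,-0.005,0,0,0.0253,0.095],[0.0191,-0.0392,-0.005,0,0,0.0253,0.095],[0.0191,-0.0392,-0.005,0,0,0.0253,0.095],[0.0191,-0.0392,-0.005,0,0,0.0253,0.095],[0.0191,-0.0392,-0.005,0,0,0.0253,0.095],[0.0191,-0.0392,-0.005,0,0,0.0253,0.095],[0.0191,-0.0392,-0.005,0,0,0.0253,0.095],[0.0191,-0.0392,-0.005,0,0,0.0253,0.095],[0.0191,-0.0392,-0.005,0,0,0.0253,0.095],[0.0191,-0.0392,-0.005,0,0,0.0253,0.095],[0.0191,-0.0392,-0.005,0,0,0.0253,0.095],[0.0191,-0.0392,-0.005,0,0,0.0253,0.095],[0.0191,-0.0392,-0.005,0,0,0.0253,0.095],[0.0191,-0.0392,-0.005,0,0,0.0253,0.095],[0,0,0,0,0,0,0.095],[0,0,0,0,0,0,0.095]],
  ],
)

```text
t: 2.35
ee_pos: [0.5483, -0.0511, 0.1344]
ee_rot: [-0.002, 1.0, 0.0, -0.0]
contact_force: [0.2, 0.1, 0.2]
finger_gap: 1.003
grasp_force: 0.0
```

```bash
python3 - <<'E'
from h import *
s=ctrl.read_state();print(s["t"],s["ee_pos"],s["ee_rot"],s["joint_positions"])
p,d=ctrl.camera("wrist");cv2.imwrite("pics/w1.png",p);c=ctrl.get_calibration("wrist")
M=np.array(c["mount"]);print(M.round(3))
Rt=R.from_quat(s["ee_rot"]);c["origin"]=Rt.apply(M[:3,3])+s["ee_pos"];c["orientation"]=(Rt*R.from_matrix(M[:3,:3])).as_quat()
for ce,ar,mm in blobs(p.min(2)>75,500,20000):
    print(ce.round(),ar,ray(c,*ce,.022).round(4))
E
```

```text
2.35 [ 0.54831992 -0.0510731   0.13439475] [-2.21011269e-03  9.99997422e-01  2.15225924e-04 -4.73646662e-04] [-2.12940065e-01  4.84601475e-01  1.82880505e+00  2.96023576e-04
  8.29203505e-01 -1.78835669e+00]
[[ 0.    -0.956 -0.295  0.084]
 [ 1.     0.001 -0.001  0.002]
 [ 0.001 -0.295  0.956 -0.17 ]
 [ 0.     0.     0.     1.   ]]
[132. 127.] 3323 [ 0.4835 -0.1655  0.022 ]
[ 17. 170.] 2059 [ 0.5189 -0.2663  0.022 ]
[274. 206.] 2617 [ 0.5501 -0.0493  0.022 ]
[ 60. 272.] 2032 [ 0.6152 -0.2476  0.022 ]
[419. 324.] 509 [0.6698 0.0932 0.022 ]
[261. 354.] 917 [ 0.7055 -0.0618  0.022 ]
```

View pics/w1.png

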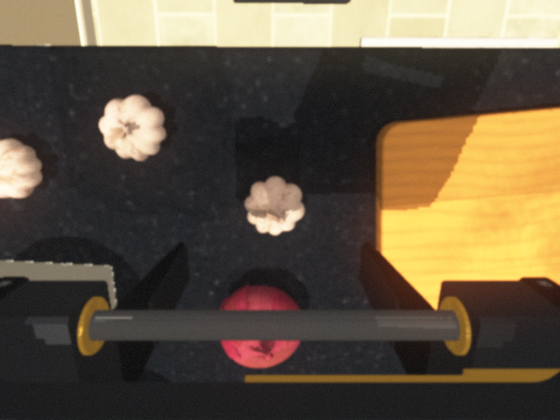

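The wrist view shows bulb A at (274,206), between the fingers, with B at (132,127) and the onion ahead at (261,325). The three views agree to about 2 mm, so I'll go down and grip.

Request:
carry_out(
  motion=[
    [[0.001,0.001,-0.03,0,0,0,0.095],[0,0,-0.03,0,0,0,0.095],[0,0,-0.03,0,0,0,0.095],[0,0,-0.02,0,0,0,0.095],[0,0,-0.01,0,0,0,0.095],[0,0,-0.0085,0,0,0,0.095],[0,0,0,0,0,0,0.095],[0,0,0,0,0,0,0.06],[0,0,0,0,0,0,0.03],[0,0,0,0,0,0,0.03],[0,0,0,0,0,0,0.03],[0,0,0,0,0,0,0.03],[0,0,0,0,0,0,0.03]],
  ],
)

```text
t: 4.03
ee_pos: [0.5499, -0.0505, 0.0062]
ee_rot: [-0.002, 1.0, 0.0, 0.0]
contact_force: [0.1, 0.3, 1.3]
finger_gap: 0.52
grasp_force: 30.0
```

Request:
carry_out(
  motion=[
    [[0,0,0.015,0,0,0,0.03],[0,0,0.025,0,0,0,0.03],[0,0,0.03,0,0,0,0.03],[0,0,0.03,0,0,0,0.03],[0,0.0285,0,0,0,0,0.03],[0,0.0285,0,0,0,0,0.03],[0,0.0285,0,0,0,0,0.03],[0,0.0285,0,0,0,0,0.03],[0,0.0285,0,0,0,0,0.03],[0,0.0285,0,0,0,0,0.03],[0,0.0285,0,0,0,0,0.03],[0,0.0285,0,0,0,0,0.03],[0,0.0285,0,0,0,0,0.03],[0,0.0285,0,0,0,0,0.03],[0,0,0,0,0,0,0.03],[0,0,-0.03,0,0,0,0.03],[0,0,-0.02,0,0,0,0.03],[0,0,-0.01,0,0,0,0.03],[0,0,0,0,0,0,0.03]],
  ],
)

```text
t: 6.4
ee_pos: [0.5498, 0.234, 0.0462]
ee_rot: [-0.002, 1.0, -0.0, -0.0]
contact_force: [0.4, 0.3, -0.8]
finger_gap: 0.519
grasp_force: 30.0
```

Request:
carry_out(
  motion=[
    [[0,0,-0.007,0,0,0,0.03],[0,0,-0.006,0,0,0,0.03],[0,0,-0.003,0,0,0,0.03],[0,0,-0.0015,0,0,0,0.03],[0,0,0,0,0,0,0.03],[0,0,0,0,0,0,0.03]],
  ],
)

```text
t: 7.15
ee_pos: [0.5499, 0.2346, 0.0288]
ee_rot: [-0.003, 1.0, 0.0, 0.0]
contact_force: [0.0, 0.3, -0.6]
finger_gap: 0.519
grasp_force: 30.0
```

Not quite touching yet, so I'll lower in fractions of a millimetre.

Request:
carry_out(
  motion=[
    [[0,0,-0.0005,0,0,0,0.03],[0,0,-0.0003,0,0,0,0.03],[0,0,0,0,0,0,0.03]],
  ],
)

```text
t: 7.52
ee_pos: [0.5499, 0.2346, 0.0283]
ee_rot: [-0.002, 1.0, 0.0, 0.0]
contact_force: [-1.3, -0.2, 3.3]
finger_gap: 0.52
grasp_force: 30.0
```

It's touching (3.3 N), so I'll release, lift and go to B.

Request:
carry_out(
  motion=[
    [[0,0,0,0,0,0,0.055],[0,0,0,0,0,0,0.065],[0,0,0,0,0,0,0.08],[0,0,0,0,0,0,0.08],[0,0,0.02,0,0,0,0.08],[0,0,0.04,0,0,0,0.08],[0,0,0.04,0,0,0,0.08],[-0.0055,-0.0334,0,0,0,0,0.095],[-0.0055,-0.0334,0,0,0,0,0.095],[-0.0055,-0.0334,0,0,0,0,0.095],[-0.0055,-0.0334,0,0,0,0,0.095],[-0.0055,-0.0334,0,0,0,0,0.095],[-0.0055,-0.0334,0,0,0,0,0.095],[-0.0055,-0.0334,0,0,0,0,0.095],[-0.0055,-0.0334,0,0,0,0,0.095],[-0.0055,-0.0334,0,0,0,0,0.095],[-0.0055,-0.0334,0,0,0,0,0.095],[-0.0055,-0.0334,0,0,0,0,0.095],[-0.0055,-0.0334,0,0,0,0,0.095],[0,0,0,0,0,0,0.095]],
  ],
)

```text
t: 10.02
ee_pos: [0.4836, -0.1679, 0.1278]
ee_rot: [-0.001, 1.0, -0.0, 0.0]
contact_force: [-0.1, -0.0, 0.6]
finger_gap: 1.002
grasp_force: 0.0
```

```bash
python3 - <<'E'
from h import *
s=ctrl.read_state();print(s["t"],s["ee_pos"],s["joint_positions"])
p,d=ctrl.camera("wrist");c=ctrl.get_calibration("wrist")
M=np.array(c["mount"])
Rt=R.from_quat(s["ee_rot"]);c["origin"]=Rt.apply(M[:3,3])+s["ee_pos"];c["orientation"]=(Rt*R.from_matrix(M[:3,:3])).as_quat()
for ce,ar,mm in blobs(p.min(2)>75,500,20000):
    print(ce.round(),ar,ray(c,*ce,.022).round(4))
cv2.imwrite("pics/scene2.png",ctrl.camera("scene")[0])
E
```

```text
10.025 [ 0.4836038  -0.16793069  0.12782944] [-4.63311800e-01  4.47204532e-01  1.92844952e+00  1.03002927e-05
  7.65701639e-01 -2.03646678e+00]
[275. 206.] 2682 [ 0.4837 -0.1652  0.022 ]
[535. 242.] 3630 [0.5157 0.0637 0.022 ]
[147. 241.] 2413 [ 0.5163 -0.278   0.022 ]
[199. 359.] 3049 [ 0.6418 -0.2399  0.022 ]
```

View pics/scene2.png

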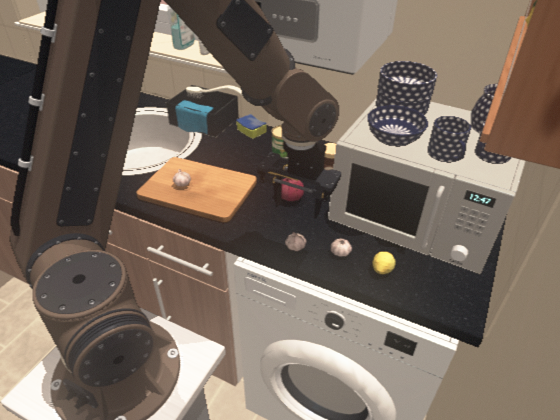

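The scene view shows the first bulb upright on the board at (181,180). B at (295,242) and C at (341,247) are undisturbed. Next is gripping B.

Request:
carry_out(
  motion=[
    [[0,0.0012,-0.03,0,0,0,0.095],[0,0,-0.03,0,0,0,0.095],[0,0,-0.03,0,0,0,0.095],[0,0,-0.017,0,0,0,0.095],[0,0,-0.01,0,0,0,0.095],[0,0,-0.005,0,0,0,0.095],[0,0,0,0,0,0,0.095],[0,0,0,0,0,0,0.06],[0,0,0,0,0,0,0.03],[0,0,0,0,0,0,0.03],[0,0,0,0,0,0,0.03],[0,0,0,0,0,0,0.03],[0,0,0,0,0,0,0.03]],
  ],
)

```text
t: 11.75
ee_pos: [0.4839, -0.1651, 0.0059]
ee_rot: [-0.002, 1.0, 0.0, 0.0]
contact_force: [-1.3, -0.5, 0.9]
finger_gap: 0.52
grasp_force: 30.0
```

Request:
carry_out(
  motion=[
    [[0,0,0.015,0,0,0,0.03],[0,0,0.025,0,0,0,0.03],[0,0,0.03,0,0,0,0.03],[0,0,0.03,0,0,0,0.03],[0.0061,0.029,0,0,0,0,0.03],[0.0061,0.029,0,0,0,0,0.03],[0.0061,0.029,0,0,0,0,0.03],[0.0061,0.029,0,0,0,0,0.03],[0.0061,0.029,0,0,0,0,0.03],[0.0061,0.029,0,0,0,0,0.03],[0.0061,0.029,0,0,0,0,0.03],[0.0061,0.029,0,0,0,0,0.03],[0.0061,0.029,0,0,0,0,0.03],[0.0061,0.029,0,0,0,0,0.03],[0,0,0,0,0,0,0.03],[0,0,-0.03,0,0,0,0.03],[0,0,-0.02,0,0,0,0.03],[0,0,-0.01,0,0,0,0.03],[0,0,0,0,0,0,0.03]],
  ],
)

```text
t: 14.12
ee_pos: [0.5447, 0.1245, 0.0459]
ee_rot: [-0.002, 1.0, -0.0, -0.0]
contact_force: [1.7, 0.2, -0.1]
finger_gap: 0.524
grasp_force: 30.0
```

Request:
carry_out(
  motion=[
    [[0,0,-0.007,0,0,0,0.03],[0,0,-0.006,0,0,0,0.03],[0,0,-0.003,0,0,0,0.03],[0,0,-0.0012,0,0,0,0.03],[0,0,-0.0005,0,0,0,0.03],[0,0,0,0,0,0,0.03]],
  ],
)

```text
t: 14.88
ee_pos: [0.5449, 0.125, 0.0282]
ee_rot: [-0.003, 1.0, 0.0, 0.0]
contact_force: [-0.2, -0.1, 0.2]
finger_gap: 0.524
grasp_force: 30.0
```

Request:
carry_out(
  motion=[
    [[0,0,-0.0004,0,0,0,0.03],[0,0,0,0,0,0,0.03]],
  ],
)

```text
t: 15.12
ee_pos: [0.545, 0.125, 0.0281]
ee_rot: [-0.003, 1.0, 0.0, 0.0]
contact_force: [-1.3, -0.5, 4.5]
finger_gap: 0.522
grasp_force: 30.0
```

Request:
carry_out(
  motion=[
    [[0,0,0,0,0,0,0.055],[0,0,0,0,0,0,0.065],[0,0,0,0,0,0,0.08],[0,0,0,0,0,0,0.08],[0,0,0.02,0,0,0,0.08],[0,0,0.04,0,0,0,0.08],[0,0,0.04,0,0,0,0.08],[0,0,0.04,0,0,0,0.08],[-0.01,0.03,0.01,0,0,0,0.08],[-0.02,0.04,0.01,0,0,0,0.08],[-0.02,0.04,0,0,0,0,0.08],[-0.02,0.04,0,0,0,0,0.08],[-0.02,0.04,0,0,0,0,0.08],[-0.02,0.04,0,0,0,0,0.08],[-0.02,0.04,0,0,0,0,0.08],[0,0,0,0,0,0,0.08],[0,0,0,0,0,0,0.08]],
  ],
)

```text
t: 17.25
ee_pos: [0.4148, 0.3946, 0.1876]
ee_rot: [-0.003, 1.0, -0.0, -0.0]
contact_force: [0.1, -0.5, 0.1]
finger_gap: 0.84
grasp_force: 0.0
```

```bash
python3 - <<'E'
from h import *
a=ctrl.camera("top")[0][130:260,80:420];b=ctrl.camera("scene")[0][140:280,120:460]
cv2.imwrite("pics/end.png",cv2.resize(np.vstack([a,b]),None,fx=2,fy=2))
E
```

```text
(no output)
```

View pics/end.png

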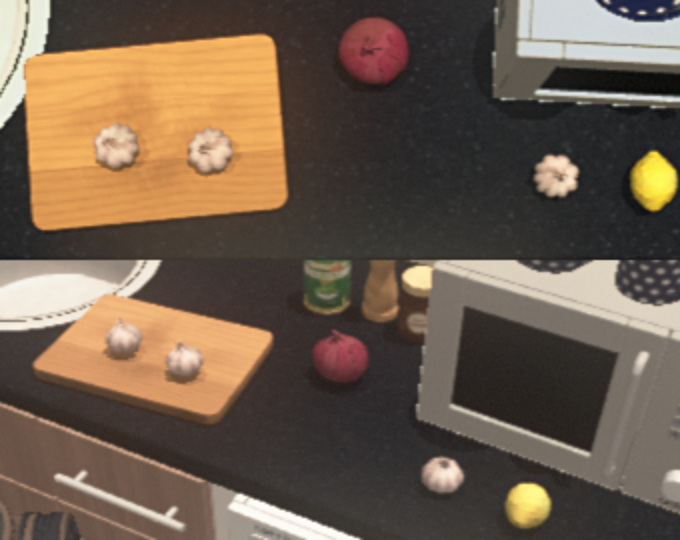

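The crops show two bulbs upright on the board, at (116,147) and (210,150) in the upper one. The third bulb, the lemon and the onion are where they were, and the arm is clear.

```bash
python3 -c "from plant import ctrl; print(ctrl.finish_job())"
```

```text
the job is handed in; nothing more can be done
None
```

Two garlic bulbs are set upright on the chopping board, the third still stands on the worktop, nothing else was moved, and the job was handed in at about 17 s of the 58 s limit.

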